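Index a rotary table to the marked line and clamp it

ROBOT

A 6-joint arm with a two-finger parallel gripper is mounted at the origin on the work surface. World frame = base frame: x ahead of the robot, y to its left, z up, the work surface at z = 0. Lengths are in m, angles in rad, forces in N, time in s.
With the tool pointing down it reaches from about 0.2 to 0.875 m from the base axis. Payload 3.4 kg.
Tool frame: the origin (TCP) lies on the centre line of the jaws, within the pads' length; the fingertips stand 19 mm ahead of it and the grasp point (between the pads) is the TCP (arm.nose_length is the distance from the TCP to the fingertips, in m); y points along the fingers, x is the direction in which the jaws open and shut, and the axes are right-handed (so a half turn about y gives the same grasp; the last joint's range is limited). The gripper opens to 94 mm and grips with 3 to 60 N. Pads are 16 mm wide; open, the fingers measure 119 mm over their backs; the gripper's body (75 mm by 177 mm) begins 78 mm behind the grasp point.
Start: joints at [1.175, 0.276, 1.505, -0, 1.361, -0.121], TCP at [0.156, 0.553, 0.224] pointing down, gripper open.
Joint ranges: [-2.89, 2.89], [-0.75, 2.08], [0.22, 2.7], [-1.18, 4.32], [0.11, 2.71], [-2.7, 2.7]. Speed limits (rad/s): [2.57, 2.57, 3.14, 3.14, 3.14, 3.14].

INTERFACE

Orientations are given as a unit quaternion [x, y, z, w].
In Python, from rig import arm gives the robot as it stands.
- The arm moves only by the shell command python3 -m inch 'ROWS' [OPENING] [FORCE]. ROWS is JSON, one flat list of numbers, 4 for each row, row after row: the shift along the tool's x, y, z in mm, then the turn about the tool's y in rad. In form: [x, y, z, yaw, x, y, z, yaw, ...]. A call has 1 to 5 rows; each row shifts and turns the commanded pose from where the row before left it, along the tool's axes as they then stand; what a row does not reach is not made up. A row lasts 1/8 s, in which the tool goes at most 62.5 mm and 10.7 degrees, less where a joint would pass 70% of its speed; a pose out of reach is approached as far as the arm can. A call is refused whole if a number of a shift passes 62.5 or a number of a turn 0.188, either way. A call with a gripper value outside its range is refused whole. OPENING is the finger opening in mm, from 0 to 94, set as the call begins (- or left out, the last holds). The fingers move at their own pace and stop on an object; FORCE is the grip in N (left out, the last holds). Time passes only in rows, so rows that do not move let the fingers close. It gives the time, the measured TCP pose, the force and the opening at its end, in the units of the state.
- arm.sense(): the state, without advancing time (a new reading comes with each control period).
- arm.capture(name): name is "scene" or "top"; returns a dict with "pixels" (384x512x3 uint8, blue, green, red), "fovy" (degrees; the focal length in pixels is half the picture's height over the tangent of half this angle, whatever the lens; pixels are square), "cx", "cy" (the principal point, pixels), "dist" ([k1, k2, p1, p2, k3] as OpenCV has them; the pictures are not rectified), "eye" and "orientation" of the camera in the world. Camera axes: x right, y up, looking along -z (the intrinsics and any distortion apply to the point x, -y, -z); pixel columns grow to the right and rows downward; lengths in m; the calibration is good to about 2 mm. A picture is of the moment at which its call begins. There is no depth.
- arm.close_job(): hands the job in, once; it reports no verdict.
Trained networks look in a picture, given as the dict that the camera call returned (one of the last four; its "shot" number tells which), for a name from the list of things; names that differ only in an ending like _2 or _b are one class to them, and where a whole thing is asked for, a point or a joint stands for the part that bears it (a point fixed in the world has none). Each returns a list of dicts, best first, with "p" (0 to 1); they miss things now and then, are a little off and sometimes report something else, mostly with a low value. They report only what shows in the picture. A call takes as long as a camera call.
- arm.boxes_of(picture, name): "at" ([row, column] as shares, 0 to 1, of the picture: columns of its width, rows of its height, amid what is visible of it).
- arm.silhouettes(picture, name): "region" (384x512 bool, what is visible of it) and "at" ([row, column] as shares, 0 to 1, of the picture: columns of its width, rows of its height, amid what is visible of it).
- arm.place_of(picture, name): "at" ([row, column] as shares, 0 to 1, of the picture: columns of its width, rows of its height: a listed point, or the origin of a listed thing).
The state is a dict: "time": time; "joint_pos": joint angles; "qvel": joint speeds; "joint_efforts": joint torques, N m; "tool_pos": TCP position; "tool_rot": TCP orientation; "contact_force": force on the tool from outside, world axes, zero at the start; "torque": the same for the moment, N m; "width": opening from 0.0 (shut) to 1.0 (fully open).
Only numpy, scipy, OpenCV 4.12 (cv2) and the standard library are available. Lean on these libraries where they do the work, as an engineer would, in place of code of your own. Each camera call takes 0.05 s, during which the arm holds its last target. There are 200 camera calls.

TASK

On the rotary indexing table, push the spokes of the green dial round with a fingertip until the white index mark at the dial's edge lines up with the orange target line on the scale ring; either way round will do. Then, with the dial left there, push the red clamp lever away from the dial, fully over to its stop. Only push, gently, with nothing gripped or lifted, and leave the loose things around where they are.

Things in the scene. Friction and masses are not known exactly. Their poses are not given: they have to be found in the camera images.
- rotary_base: the rotary table's fixed steel base plate, 250 mm (its x) by 385 mm (its y, from -205 to +180) and 22 mm high, bolted down. Origin on the dial's axis at the underside (on the bench); z up. It carries a black scale ring (radius 116 mm, top 28 mm above the bench) with white lines every 15 degrees, the dial and the clamp lever
- dial (a joint): angle of the dial about its vertical axis, rad, growing counter-clockwise seen from above; at 0 the white index mark points along the base's +x. Friction (about 0.22 N m) keeps it where it is left. It can turn from -2.0 to 8.3, so the mark can come to the line from either side. Three spokes stand 60, 180 and 300 degrees round from the mark; closed fingers fit down between them
- dial_index (a point): outer end of the white index mark (54 mm long, 7 mm wide, radial) on the dial's edge, 83 mm from the axis and 36 mm above the bench; it turns with the dial
- target_line (a point): inner end of the orange target line (7 mm wide, radial, with an orange tab at its outer end up to 36 mm high) that marks one place on the scale ring; fixed, 83 mm from the axis, given at the height of the dial's top (36 mm). The dial is set when dial_index meets this point
- dial_centre (a point): point on the dial's axis at the spokes' height, 60 mm above the bench. The dial is a green disc of radius 82 mm, top 36 mm above the bench, with a black hub of radius 18 mm (up to 76 mm) and three level black spokes 12 mm thick, centre line 60 mm above the bench, ending in black balls of radius 9 mm at 66 mm from the axis
- clamp (a joint): angle of the red clamp lever about its vertical pivot, rad, growing counter-clockwise from above: 0 to 0.2 is open (the lever points along the base's -x, towards the robot), 1.2 is its stop, clamped (swung away from the dial towards the base's -y). Light friction (about 0.14 N m); it stays where it is left and does not itself hold the dial
- clamp_pivot (a point): the lever's pivot axis at the lever's height, 55 mm above the bench, on a pillar 44 mm high and 32 mm thick under a red hub of radius 15 mm (45 to 65 mm above the bench)
- clamp_knob (a point): centre of the red ball (radius 12 mm) at the lever's end, 70 mm from the pivot axis and 55 mm above the bench; the lever between is a level round bar 12 mm thick. The base plate under it is at 22 mm
- bolt_a: loose brass bolt standing on its head (28 mm across, 45 mm high) on the base plate's left far corner; leave alone. Origin under its centre
- bolt_b: the same kind of bolt on the base plate's left near corner; leave alone
- tin: loose sample tin, 66 mm across, 85 mm high, on the bench; leave alone. Origin under its centre
- jar: loose jar with yellow cap, 60 mm across, 80 mm high; leave alone. Origin under its centre
- screwdriver: loose screwdriver lying on the bench; leave alone
- brush: loose brush lying on the bench; leave alone
- sieve: loose brass sieve pan, 150 mm across, 50 mm high; leave alone. Origin under its centre

How it is judged:
On the way, in this order (a step that is already met when the one before it is completed fails the run):
1. the dial's index mark is at rest on the target line, the clamp lever still open (horizontal distance between dial_index and target_line below 0.004 m and velocity of joint dial between -0.05 and 0.05 rad/s and value of joint clamp below 0.35 rad), for 0.2 s.
2. the clamp lever is pushed over to its stop (value of joint clamp above 1.08 rad), for 0.2 s.
At the end, for the whole second after the job is handed in: The index mark's end is within 4 mm of the target line's end (the two 7 mm wide marks overlap), the dial is at rest, and the clamp lever is within 0.12 rad of its stop (horizontal distance between dial_index and target_line below 0.004 m and value of joint clamp above 1.08 rad and velocity of joint dial between -0.05 and 0.05 rad/s); the robot touches nothing.
It fails at once if the rotary table, dial or lever is pushed or gripped with more than 30 N (contact force between the fingers and rotary_base above 30 N).
It fails at once if a loose bystander is moved more than 20 mm or lifted (distance of any of bolt_a, bolt_b, tin, jar, screwdriver, brush, sieve from where it was at the start of the episode above 0.02 m).
It also fails if it takes over 53 s, if anything falls off the work surface, if the arm or the gripper's body presses on something with over 40 N, if the wrist force passes 120 N, or if a joint passes its speed limit or range.

## Working session

There is one attempt and no reset: what is moved stays moved. The work goes in short steps, Python scripts to look and compute and a shell command to move; the robot and the scene stay as the last step left them, time stands still between calls to the robot, and variables do not carry over. Pictures are saved under pics/ and viewed, about 8 in all and at most 12, crops included, and the job is handed in when it is done.

```bash
ls; mkdir -p pics
cat > h.py <<'E'
import numpy as np, cv2
from rig import arm
from scipy.spatial.transform import Rotation as R
def K(p):
    f=p["pixels"].shape[0]/2/np.tan(np.radians(p["fovy"])/2)
    return np.array([[f,0,p["cx"]],[0,f,p["cy"]],[0,0,1.]])
def unproj(p,at,z):
    h,w=p["pixels"].shape[:2]
    uv=np.array([[[at[1]*w,at[0]*h]]],float)
    n=cv2.undistortPoints(uv,K(p),np.array(p["dist"],float))[0,0]
    d=R.from_quat(p["orientation"]).apply([n[0],-n[1],-1]); e=np.array(p["eye"])
    return e+d*(z-e[2])/d[2]
def proj(p,X):
    c=R.from_quat(p["orientation"]).inv().apply(np.atleast_2d(X)-np.array(p["eye"]))*[1,-1,-1]
    return cv2.projectPoints(c,np.zeros(3),np.zeros(3),K(p),np.array(p["dist"],float))[0][:,0]
E
python3 - <<'E'
from h import *
Z=dict(rotary_base=0,dial_index=.036,target_line=.036,dial_centre=.06,clamp_pivot=.055,clamp_knob=.055,bolt_a=.022,tin=0,jar=0,sieve=0)
for c in ["top","scene"]:
    p=arm.capture(c); cv2.imwrite(f"pics/{c}0.png",cv2.resize(p["pixels"],(800,600)) if c=="top" else p["pixels"])
    print(c,np.round(p["eye"],3),p["fovy"])
    for n,z in Z.items():
        for r in arm.place_of(p,n)[:2]: print(n,round(r["p"],2),np.round(np.array(r["at"])*[384,512]),np.round(unproj(p,r["at"],z),4))
s=arm.sense();print(s["tool_pos"],R.from_quat(s["tool_rot"]).as_matrix().round(3),s["width"],s["time"],arm.nose_length)
E
```

```text
pics
top [ 0.344 -0.008  1.115] 57.7252162849781
rotary_base 0.97 [173. 216.] [0.536  0.1145 0.    ]
rotary_base 0.57 [240. 356.] [ 0.3189 -0.3382  0.    ]
dial_index 0.95 [193. 227.] [0.4666 0.075  0.036 ]
target_line 0.6 [146. 205.] [0.6156 0.146  0.036 ]
dial_centre 0.76 [169. 214.] [0.5385 0.113  0.06  ]
clamp_pivot 0.77 [175. 262.] [ 0.5198 -0.0363  0.055 ]
clamp_knob 0.67 [193. 227.] [0.4648 0.0718 0.055 ]
clamp_knob 0.43 [195. 259.] [ 0.458  -0.0245  0.055 ]
bolt_a 0.43 [188. 162.] [0.484  0.2812 0.022 ]
bolt_a 0.38 [129. 180.] [0.6762 0.2306 0.022 ]
tin 0.6 [148. 128.] [0.6187 0.4083 0.    ]
tin 0.36 [192. 226.] [0.4739 0.0801 0.    ]
jar 0.94 [238. 357.] [ 0.3259 -0.3404  0.    ]
scene [1.013 0.391 0.794] 55.18670542013605
rotary_base 0.66 [236. 274.] [0.5366 0.1133 0.    ]
dial_index 0.85 [206. 277.] [0.4745 0.0789 0.036 ]
dial_index 0.72 [174. 122.] [ 0.6376 -0.3498  0.036 ]
target_line 0.47 [257. 271.] [0.6134 0.1539 0.036 ]
dial_centre 0.61 [223. 277.] [0.5354 0.1186 0.06  ]
dial_centre 0.45 [295. 285.] [0.6856 0.2399 0.06  ]
clamp_pivot 0.8 [190. 228.] [ 0.5182 -0.0495  0.055 ]
clamp_knob 0.56 [183. 249.] [ 0.4654 -0.0203  0.055 ]
bolt_a 0.71 [251. 342.] [0.4884 0.2818 0.022 ]
bolt_a 0.69 [295. 287.] [0.6666 0.2343 0.022 ]
tin 0.74 [327. 363.] [0.6249 0.4085 0.    ]
jar 0.93 [130. 196.] [ 0.3322 -0.3427 -0.    ]
jar 0.66 [330. 364.] [0.6292 0.4132 0.    ]
sieve 0.93 [174. 121.] [ 0.6198 -0.3887 -0.    ]
sieve 0.55 [131. 199.] [ 0.3275 -0.3303  0.    ]
[0.15604046 0.55347317 0.22451031] [[ 0.271  0.    -0.962]
 [ 0.962  0.     0.271]
 [ 0.    -1.    -0.   ]] 1.0027018578123985 1.1 0.019
```

View pics/top0.png

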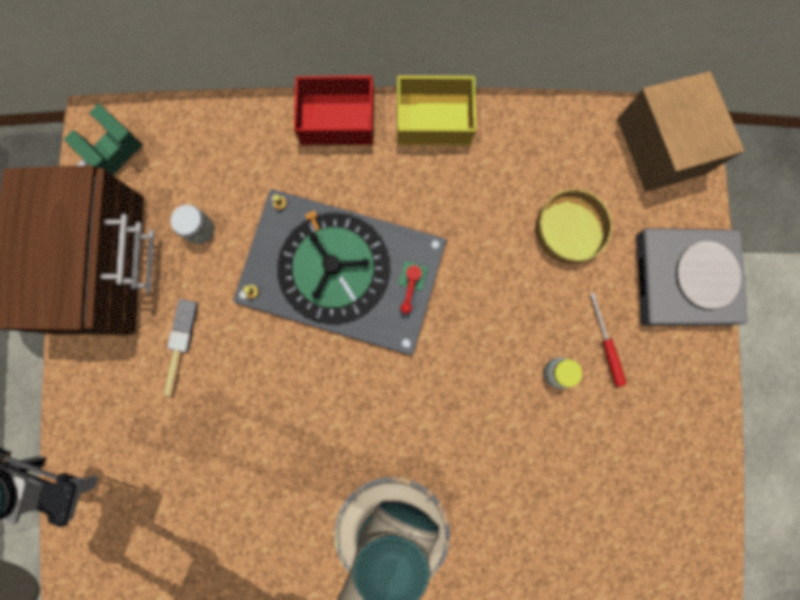

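View pics/scene0.png

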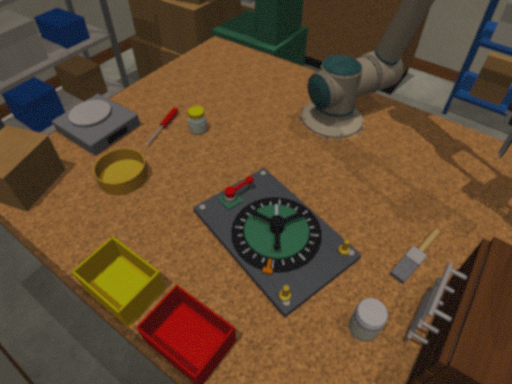

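Top view: the mark points toward lower right (~(348,290)), the orange tab is at (312,217), the lever is open with its knob at (406,308), and the bolts are at (278,202) and (250,292). The scene view agrees, with the tab at (269,265). The dial centre is at about (0.537, 0.115), the mark at about 210° and the target at about 24°. I'll push clockwise on the spoke at 30°, with the finger starting at about 85°.

```bash
python3 -m inch '[-27,0,-48,0,-27,0,-48,0,-27,0,-48,0,-27,0,-48,0,-27,0,-48,0]' 0 10; python3 -m inch '[-27,0,-48,0,-27,0,-48,0,-27,0,-48,0,-27,0,-48,0,0,0,0,0]'
cat >> h.py <<'E'
def rows(P, yaws=None, pose=None):
    """tool-frame rows (mm, rad) through world points P, from the measured pose; yaws = tool turns about y"""
    s=arm.sense(); M=R.from_quat(s["tool_rot"]); a=np.array(s["tool_pos"]); out=[]
    for i,q in enumerate(P):
        w=0 if yaws is None else yaws[i]
        out+=[*np.round(M.inv().apply(np.array(q)-a)*1000,1),w]; a=np.array(q); M=M*R.from_euler('y',w)
    print(out); return out
E
python3 - <<'E'
from h import *
rows([[.541,.159,.12]])
E
```

```text
time: 1.72
tool_pos: [0.3515, 0.3571, 0.2247]
tool_rot: [-0.564, -0.427, 0.427, 0.564]
contact_force: [0.8, 0.6, 1.0]
width: 0.504
time: 2.35
tool_pos: [0.5085, 0.1997, 0.2242]
tool_rot: [0.565, 0.426, -0.425, -0.564]
contact_force: [0.4, -0.1, -0.1]
width: 0.007
[np.float64(-30.1), np.float64(104.2), np.float64(-42.3), 0]
```

```bash
python3 -m inch '[-30,50,-42,0,0,54,0,0,0,0,0,0]'; python3 -m inch '[0,18,0,0,0,18,0,0,0,18,0,0,0,0,0,0]'
python3 - <<'E'
from h import *
p=arm.capture("scene"); cv2.imwrite("pics/s1.png",cv2.resize(p["pixels"][150:300,180:380],(800,600),interpolation=cv2.INTER_CUBIC))
s=arm.sense(); C=np.array([.537,.115]); d=np.array(s["tool_pos"][:2])-C; print(s["tool_pos"],np.hypot(*d),np.degrees(np.arctan2(d[1],d[0])))
# plan: phi from now down to -137, 10 deg steps, z .065
for n in range(0,25,5):pass
def plan(ph0,n,step=10,r=.044,z=.065,w=.155):
    return rows([[*(C+r*np.array([np.cos(a),np.sin(a)])),z] for a in np.radians(ph0-step*np.arange(1,n+1))],[w]*n)
plan(85,22)
E
```

```text
time: 2.72
tool_pos: [0.5299, 0.1673, 0.1235]
tool_rot: [-0.562, -0.424, 0.43, 0.566]
contact_force: [-0.3, 0.3, -0.3]
width: 0.002
time: 3.22
tool_pos: [0.5338, 0.1685, 0.0742]
tool_rot: [-0.563, -0.427, 0.427, 0.564]
contact_force: [-0.5, -0.1, -0.5]
width: 0.005
[0.53450618 0.16847294 0.07475541] 0.053531061264767074 92.67017253384756
[np.float64(-6.8), np.float64(9.8), np.float64(-16.3), 0.155, np.float64(0.6), np.float64(0.0), np.float64(-7.6), 0.155, np.float64(0.5), np.float64(0.0), np.float64(-7.7), 0.155, np.float64(0.3), np.float64(0.0), np.float64(-7.7), 0.155, np.float64(0.2), np.float64(0.0), np.float64(-7.7), 0.155, np.float64(0.0), np.float64(0.0), np.float64(-7.7), 0.155, np.float64(-0.1), np.float64(0.0), np.float64(-7.7), 0.155, np.float64(-0.3), np.float64(-0.0), np.float64(-7.7), 0.155, np.float64(-0.4), np.float64(-0.0), np.float64(-7.7), 0.155, np.float64(-0.6), np.float64(-0.0), np.float64(-7.6), 0.155, np.float64(-0.7), np.float64(-0.0), np.float64(-7.6), 0.155, np.float64(-0.9), np.float64(-0.0), np.float64(-7.6), 0.155, np.float64(-1.0), np.float64(-0.0), np.float64(-7.6), 0.155, np.float64(-1.2), np.float64(-0.0), np.float64(-7.6), 0.155, np.float64(-1.3), np.float64(-0.0), np.float64(-7.6), 0.155, np.float64(-1.5), np.float64(-0.0), np.float64(-7.5), 0.155, np.float64(-1.6), np.float64(-0.0), np.float64(-7.5), 0.155, np.float64(-1.8), np.float64(-0.0), np.float64(-7.5), 0.155, np.float64(-1.9), np.float64(-0.0), np.float64(-7.4), 0.155, np.float64(-2.1), np.float64(-0.0), np.float64(-7.4), 0.155, np.float64(-2.2), np.float64(-0.0), np.float64(-7.3), 0.155, np.float64(-2.3), np.float64(-0.0), np.float64(-7.3), 0.155]
```

View pics/s1.png

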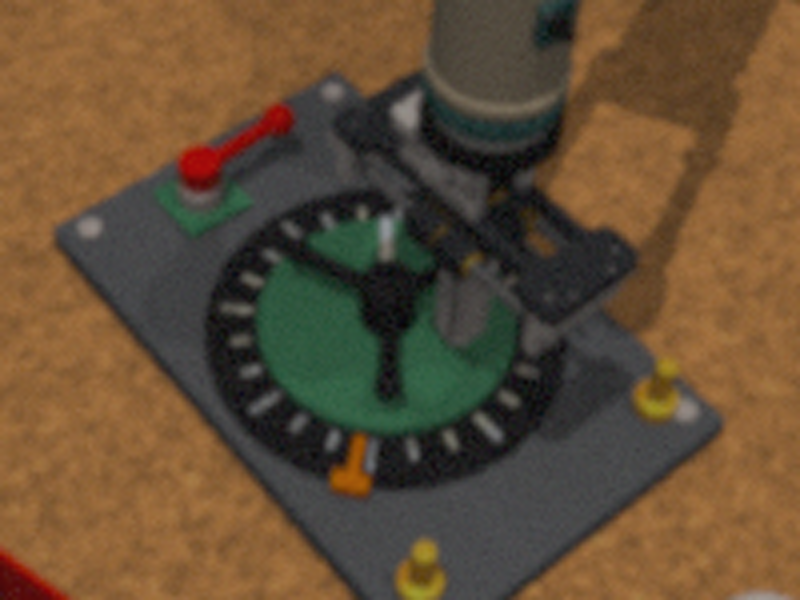

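The crop shows the closed finger in the gap between the front spoke (388,380) and the rear-right spoke. The mark is at (388,230) and the orange line at (357,455). Now I'll push round.

```bash
python3 -m inch '[-7,9,-10,0,0,0,-6,0.155,0.6,0,-7.6,0.155,0.5,0,-7.7,0.155,0.3,0,-7.7,0.155]'
cat > st.py <<'E'
from h import *
import sys
C=np.array([.537,.115])
s=arm.sense(); d=np.array(s["tool_pos"][:2])-C; ph=np.degrees(np.arctan2(d[1],d[0])); x=R.from_quat(s["tool_rot"]).apply([1,0,0])
print("r",np.hypot(*d),"phi",ph,"xdir",np.degrees(np.arctan2(x[1],x[0])),"z",s["tool_pos"][2],"F",np.round(s["contact_force"],1),"t",s["time"],"q6",s["joint_pos"][5])
n=int(sys.argv[1]);step=float(sys.argv[2]);w=float(sys.argv[3])
if n: rows([[*(C+.044*np.array([np.cos(a),np.sin(a)])),.065] for a in np.radians(ph-step*np.arange(1,n+1))],[w]*n)
E
python3 st.py 5 10 .155
```

```text
time: 3.9
tool_pos: [0.5634, 0.1486, 0.0644]
tool_rot: [-0.664, -0.23, 0.233, 0.672]
contact_force: [-8.8, 12.7, 6.6]
width: 0.005
r 0.042726096937249325 phi 51.905642985593275 xdir 38.217625752550205 z 0.06442063930752462 F [-8.8 12.7  6.6] t 3.9 q6 -0.5402416976702173
[np.float64(2.4), np.float64(-0.7), np.float64(-7.3), 0.155, np.float64(1.0), np.float64(-0.1), np.float64(-7.6), 0.155, np.float64(0.9), np.float64(-0.1), np.float64(-7.6), 0.155, np.float64(0.7), np.float64(-0.1), np.float64(-7.6), 0.155, np.float64(0.6), np.float64(-0.1), np.float64(-7.6), 0.155]
```

```bash
python3 -m inch '[1,0,-5.3,0.105,1,0,-5.3,0.105,0.8,0,-5.3,0.105,0.7,0,-5.3,0.105,0.6,0,-5.3,0.105]'; python3 st.py 5 8 .12
```

```text
time: 4.53
tool_pos: [0.5793, 0.1275, 0.0638]
tool_rot: [-0.702, -0.049, 0.053, 0.708]
contact_force: [-6.1, 12.6, 1.2]
width: 0.003
r 0.04412886166839047 phi 16.48228341227261 xdir 8.265421154612488 z 0.06383433907722388 F [-6.1 12.6  1.2] t 4.525 q6 -0.05616316129217861
[np.float64(0.3), np.float64(-1.2), np.float64(-6.1), 0.12, np.float64(0.3), np.float64(-0.1), np.float64(-6.1), 0.12, np.float64(0.2), np.float64(-0.0), np.float64(-6.1), 0.12, np.float64(0.1), np.float64(-0.0), np.float64(-6.1), 0.12, np.float64(-0.0), np.float64(-0.0), np.float64(-6.1), 0.12]
```

```bash
python3 -m inch '[0.3,0,-6,0.12,0.3,0,-6.1,0.12,0.2,0,-6.1,0.12,0.1,0,-6.1,0.12,0,0,-6.1,0.12]'; python3 st.py 5 8 .12;  python3 -m inch '[0,0,-6.1,0.12,-0.1,0,-6.1,0.12,-0.2,0,-6.1,0.12,-0.3,0,-6.1,0.12]'; python3 st.py 5 8 .12
```

```text
time: 5.15
tool_pos: [0.5826, 0.0968, 0.0643]
tool_rot: [-0.686, 0.159, -0.16, 0.692]
contact_force: [2.1, 10.0, -3.2]
width: 0.003
r 0.04907262099142003 phi -21.82190335496957 xdir -26.108687173493 z 0.06433350320527312 F [ 2.1 10.  -3.2] t 5.15 q6 0.4937035531659386
[np.float64(-5.0), np.float64(-0.7), np.float64(-6.5), 0.12, np.float64(-0.1), np.float64(-0.0), np.float64(-6.1), 0.12, np.float64(-0.2), np.float64(-0.0), np.float64(-6.1), 0.12, np.float64(-0.3), np.float64(-0.0), np.float64(-6.1), 0.12, np.float64(-0.5), np.float64(-0.0), np.float64(-6.1), 0.12]
time: 5.65
tool_pos: [0.5705, 0.0762, 0.065]
tool_rot: [-0.628, 0.317, -0.321, 0.634]
contact_force: [5.7, 6.9, -4.1]
width: 0.004
r 0.05120888849342476 phi -49.198137230322835 xdir -53.585964337610456 z 0.06499699542657451 F [ 5.7  6.9 -4.1] t 5.65 q6 0.9410948341603329
[np.float64(-7.1), np.float64(-0.1), np.float64(-6.7), 0.12, np.float64(-0.1), np.float64(-0.1), np.float64(-6.1), 0.12, np.float64(-0.2), np.float64(-0.1), np.float64(-6.1), 0.12, np.float64(-0.3), np.float64(-0.1), np.float64(-6.1), 0.12, np.float64(-0.4), np.float64(-0.1), np.float64(-6.1), 0.12]
```

```bash
python3 -m inch '[-2,0,-6.1,0.115,-2,0,-6.1,0.115,-2,0,-6.1,0.115,-2,0,-6.1,0.115,-1.2,0,-6.1,0.115]'; python3 st.py 0 8 .12;  python3 -m inch '[-1,0,-6.1,0.105,-1,0,-6,0.105,0,0,0,0]'; python3 st.py 5 5 .06
python3 - <<'E'
from h import *
p=arm.capture("scene"); cv2.imwrite("pics/s2.png",cv2.resize(p["pixels"][150:300,180:380],(800,600),interpolation=cv2.INTER_CUBIC))
for n in ["dial_index","target_line"]:
    for r in arm.place_of(p,n)[:2]:
        X=unproj(p,r["at"],.036)[:2]-[.537,.115]; print(n,r["p"],X,np.degrees(np.arctan2(X[1],X[0])))
E
```

```text
time: 6.28
tool_pos: [0.5415, 0.0669, 0.0655]
tool_rot: [-0.514, 0.479, -0.488, 0.518]
contact_force: [7.7, -9.2, -3.9]
width: 0.004
r 0.048315358656764965 phi -84.65486594985028 xdir -86.28204573588133 z 0.06554205744575556 F [ 7.7 -9.2 -3.9] t 6.275 q6 1.5093144747586877
time: 6.65
tool_pos: [0.526, 0.0693, 0.0652]
tool_rot: [0.462, -0.531, 0.537, -0.464]
contact_force: [3.0, -7.0, -0.8]
width: 0.006
r 0.047032889048664886 phi -103.54778240794205 xdir -98.15742938652436 z 0.0652429246168447 F [ 3.  -7.  -0.8] t 6.65 q6 1.7196281694877846
[np.float64(-3.5), np.float64(0.2), np.float64(-3.5), 0.06, np.float64(-0.6), np.float64(-0.0), np.float64(-3.8), 0.06, np.float64(-0.7), np.float64(-0.0), np.float64(-3.8), 0.06, np.float64(-0.8), np.float64(-0.0), np.float64(-3.7), 0.06, np.float64(-0.9), np.float64(-0.0), np.float64(-3.7), 0.06]
dial_index 0.57 [0.05273819 0.07893213] 56.25128943438788
target_line 0.61 [0.07283521 0.03500386] 25.668467109516293
```

View pics/s2.png

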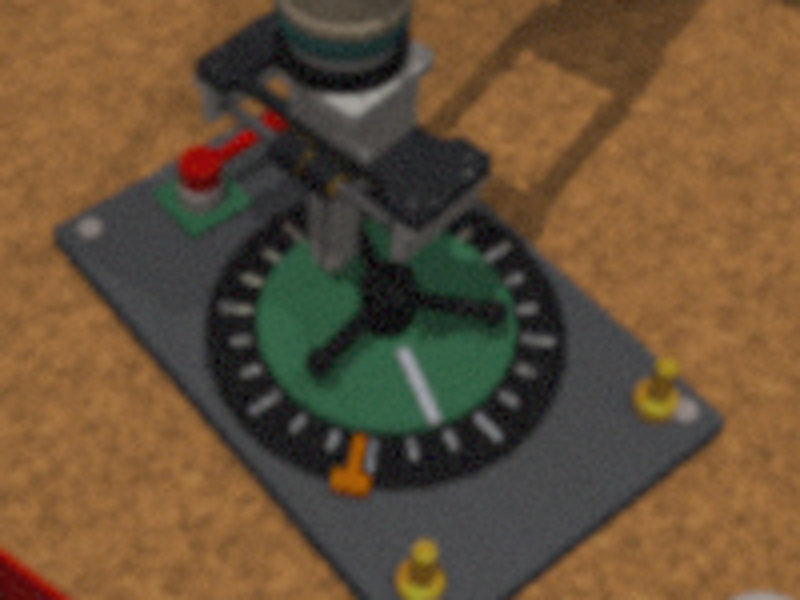

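Index end is at crop (436,420) and the orange line's inner end at (358,437), so about 33° remains. I'll measure it by colour.

```bash
cat > meas.py <<'E'
from h import *
from scipy.optimize import least_squares
def up(p,m,z):
    r,c=np.nonzero(m); return np.array([unproj(p,((a)/384,(b)/512),z)[:2] for a,b in zip(r,c)])
def meas(cam,C0=np.array([.537,.115])):
    p=arm.capture(cam); hsv=cv2.cvtColor(cv2.GaussianBlur(p["pixels"],(3,3),0),cv2.COLOR_BGR2HSV).astype(int); H,S,V=np.moveaxis(hsv,2,0)
    roi=np.zeros(H.shape,bool); uv=proj(p,[[*(C0+.125*np.array([np.cos(a),np.sin(a)])),.03] for a in np.arange(0,6.3,.2)])
    m=np.zeros(H.shape,np.uint8); cv2.fillPoly(m,[uv.astype(int)],1); roi=m>0
    gr=roi&(H>50)&(H<90)&(S>90)
    cn=max(cv2.findContours(gr.astype(np.uint8),cv2.RETR_EXTERNAL,cv2.CHAIN_APPROX_NONE)[0],key=len)[:,0]
    E=np.array([unproj(p,(y/384,x/512),.036)[:2] for x,y in cn]); E=E[np.abs(np.hypot(*(E-C0).T)-.081)<.008]
    f=least_squares(lambda q:np.hypot(*(E-q[:2]).T)-.0815,C0,loss="soft_l1",f_scale=.001).x
    o=up(p,roi&(H>5)&(H<22)&(S>150)&(V>90),.028)-f; ro=np.hypot(*o.T); o=o[(ro>.084)&(ro<.106)]
    w=up(p,roi&(S<70)&(V>110),.036)-f; rw=np.hypot(*w.T); w=w[(rw>.03)&(rw<.076)]
    ang=lambda v:np.degrees(np.arctan2(*v[:,::-1].sum(0))) if len(v) else np.nan
    a,b=ang(w),ang(o)
    dd=np.degrees(np.arctan2(w[:,1],w[:,0])) if len(w) else np.array([])
    print(cam,"C",f.round(4),len(E),"mark",round(a,2),len(w),"sd",dd.std().round(1) if len(dd) else None,"line",round(b,2),len(o),"diff",round(a-b,2))
    return p
if __name__=="__main__":
    for c in ["scene","top"]: meas(c)
E
python3 meas.py
```

```text
scene C [0.5394 0.1198] 152 mark 56.77 76 sd 4.3 line 23.17 33 diff 33.6Traceback (most recent call last):
  File "meas.py", line 21, in <module>
    for c in ["scene","top"]: meas(c)
                              ~~~~^^^
  File "meas.py", line 13, in meas
    o=up(p,roi&(H>5)&(H<22)&(S>150)&(V>90),.028)-f; ro=np.hypot(*o.T); o=o[(ro>.084)&(ro<.106)]
      ~~~~~~~~~~~~~~~~~~~~~~~~~~~~~~~~~~~~~~~~~~^~
ValueError: operands could not be broadcast together with shapes (0,) (2,)
```

```bash
python3 -m inch '[-1.5,0,-5.4,0.08,-1.5,0,-5.4,0.08,-1.5,0,-5.4,0.08,-1.5,0,-5,0.08,0,0,0,0]'; python3 st.py 3 2 0; sed -i 's/\["scene","top"\]/["scene","scene"]/' meas.py; python3 meas.py
```

```text
time: 7.52
tool_pos: [0.5065, 0.0813, 0.0652]
tool_rot: [0.371, -0.599, 0.603, -0.373]
contact_force: [2.1, -5.1, 0.6]
width: 0.005
r 0.04549959710655211 phi -132.1727513797285 xdir -116.49994201693993 z 0.06515150591265027 F [ 2.1 -5.1  0.6] t 7.525 q6 2.061965834204822
[np.float64(-1.9), np.float64(0.1), np.float64(-1.1), 0.0, np.float64(-0.5), np.float64(-0.0), np.float64(-1.5), 0.0, np.float64(-0.5), np.float64(-0.0), np.float64(-1.4), 0.0]
scene C [0.5395 0.1203] 144 mark 26.07 77 sd 4.1 line 23.1 34 diff 2.98
scene C [0.5395 0.1202] 145 mark 26.14 79 sd 4.1 line 23.13 34 diff 3.0
```

```bash
python3 -m inch '[-0.3,0,-1.1,0,-0.3,0,-1.1,0,0,0,0,0]'; python3 st.py 0 2 0
python3 - <<'E'
from meas import *
p=meas("scene"); p=meas("scene"); cv2.imwrite("pics/s3.png",cv2.resize(p["pixels"][210:285,230:330],(800,600),interpolation=cv2.INTER_CUBIC))
E
```

```text
time: 8.0
tool_pos: [0.5052, 0.083, 0.0652]
tool_rot: [0.371, -0.599, 0.603, -0.373]
contact_force: [3.0, -5.5, -0.1]
width: 0.007
r 0.04508467180585163 phi -134.84470992285816 xdir -116.4841812979405 z 0.0651770032594617 F [ 3.  -5.5 -0.1] t 8.0 q6 2.064599684911409
scene C [0.5396 0.12  ] 148 mark 23.32 79 sd 4.2 line 23.27 34 diff 0.05
scene C [0.5396 0.1202] 149 mark 23.29 77 sd 4.0 line 23.16 34 diff 0.13
```

View pics/s3.png

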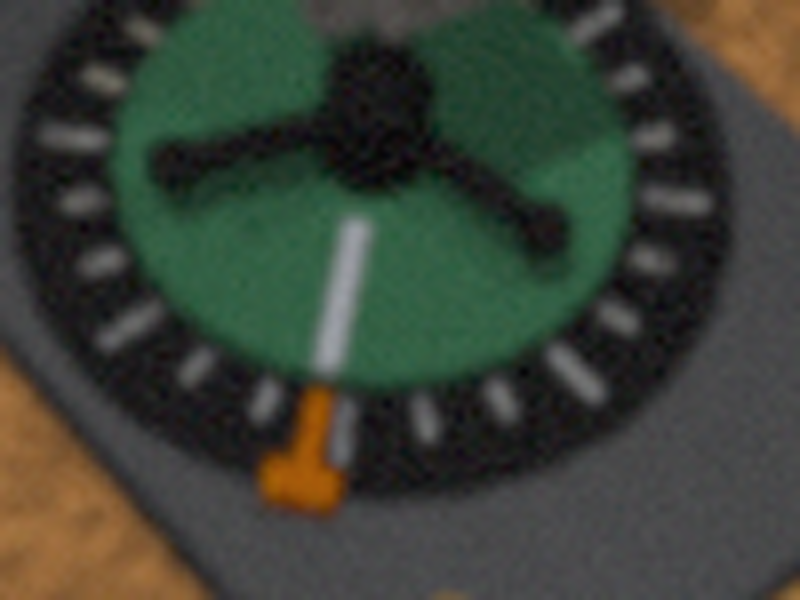

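The mark end is at (328,372) and the orange inner end at (320,388), so they nearly line up. I'll do one check that doesn't depend on the fitted centre, using the mark's outer end against the line's inner part.

Run:
```python
from meas import *
p=arm.capture("scene"); hsv=cv2.cvtColor(p["pixels"],cv2.COLOR_BGR2HSV).astype(int); k=8
big=cv2.resize(p["pixels"],None,fx=k,fy=k,interpolation=cv2.INTER_CUBIC); hsv=cv2.cvtColor(big,cv2.COLOR_BGR2HSV).astype(int); H,S,V=np.moveaxis(hsv,2,0)
def pts(m,z):
    r,c=np.nonzero(m); return np.array([unproj(p,((a+.5)/k/384,(b+.5)/k/512),z)[:2] for a,b in zip(r[::7],c[::7])])
box=np.zeros(H.shape,bool); box[210*k:285*k,230*k:330*k]=1
C=np.array([.5395,.120]); u=np.array([np.cos(np.radians(23.2)),np.sin(np.radians(23.2))]); n=np.array([-u[1],u[0]])
W=pts(box&(S<75)&(V>115),.036)-C; 
rt=lambda v:(v@u,v@n)
r,t=rt(W); 
for a,b in [(.03,.045),(.045,.06),(.06,.075)]:
    q=(r>a)&(r<b)&(abs(t)<.008); print("mark",a,q.sum(),(t[q].mean()*1000).round(2))
for z in (.028,.03):
  r,t=rt(pts(box&(H>5)&(H<22)&(S>150)&(V>80),z)-C)
  for a,b in [(.084,.092),(.092,.1),(.1,.108),(.112,.125)]:
    q=(r>a)&(r<b); print("line",z,a,q.sum(),(t[q].mean()*1000).round(2))
for nme in ["dial_index","target_line"]:
    for x in arm.place_of(p,nme)[:1]: print(nme,x["p"],[v.round(4)*1000 for v in rt(unproj(p,x["at"],.036)[:2]-C)])
```

```text
mark 0.03 189 1.42
mark 0.045 193 1.36
mark 0.06 195 1.55
line 0.028 0.084 107 -0.04
line 0.028 0.092 142 -19.17
line 0.028 0.1 263 -33.28
line 0.028 0.112 742 -38.98
line 0.03 0.084 103 1.0
line 0.03 0.092 134 -14.11
line 0.03 0.1 231 -34.61
line 0.03 0.112 774 -36.31
dial_index 0.6 [np.float64(91.7), np.float64(5.0)]
target_line 0.38 [np.float64(86.6), np.float64(3.6)]
```

Both estimates are within tolerance (0.1 to 1.5 mm). I'll nudge 0.5 mm, back off and rise.

```bash
python3 -m inch '[-0.1,0,-0.5,0,0,0,0,0,0,0,4,0,0,0,5,0,0,0,0,0]';  python3 -m inch '[0,-20,0,0,0,-30,0,0,0,-25,0,0,0,0,0,0]'
python3 - <<'E'
from meas import *
p=meas("scene")
def net(p):
  for n in ["clamp_pivot","clamp_knob"]:
    for r in arm.place_of(p,n)[:2]: print(n,round(r["p"],2),np.array(r["at"])*[384,512],unproj(p,r["at"],.055).round(4))
net(p); p=arm.capture("top"); net(p)
cv2.imwrite("pics/t2.png",cv2.resize(p["pixels"][110:240,140:313],(800,600),interpolation=cv2.INTER_CUBIC))
s=arm.sense();print(s["tool_pos"],s["time"])
E
```

```text
time: 8.88
tool_pos: [0.5103, 0.0814, 0.064]
tool_rot: [-0.372, 0.602, -0.601, 0.372]
contact_force: [0.2, 0.3, 0.7]
width: 0.005
time: 9.38
tool_pos: [0.511, 0.0817, 0.1406]
tool_rot: [0.371, -0.601, 0.602, -0.373]
contact_force: [0.6, 0.2, -0.2]
width: 0.005
scene C [0.5394 0.1202] 174 mark 22.36 80 sd 4.2 line 23.08 34 diff -0.72
clamp_pivot 0.9 [192.6144 230.0928] [ 0.5215 -0.0404  0.055 ]
clamp_knob 0.74 [179.2128 248.1152] [ 0.4534 -0.0306  0.055 ]
clamp_pivot 0.74 [172.6848 212.3776] [0.5269 0.1182 0.055 ]
clamp_knob 0.76 [196.9152 259.8912] [ 0.4519 -0.0284  0.055 ]
clamp_knob 0.72 [147.3024 129.792 ] [0.6087 0.3818 0.055 ]
[0.50887891 0.08142284 0.13777154] 9.675
```

View pics/t2.png

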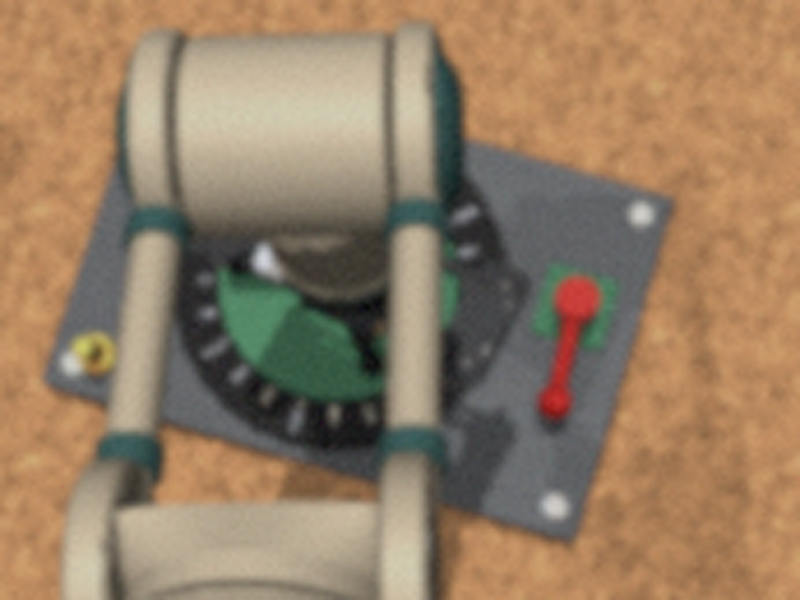

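The top view shows the lever free: hub at (577,298), knob at (555,402). That puts the pivot at about (0.521,-0.043), with the lever pointing at about 168°. The dial is within 1° of the line. Next I'll go to the dial side of the lever.

Run:
```python
from h import *
rows([[.495,.04,.13],[.481,-.002,.12],[.481,-.002,.09],[.481,-.002,.058]])
```

```text
[np.float64(43.3), np.float64(7.8), np.float64(6.1), 0, np.float64(43.8), np.float64(10.0), np.float64(6.3), 0, np.float64(-0.0), np.float64(30.0), np.float64(0.1), 0, np.float64(-0.0), np.float64(32.0), np.float64(0.1), 0]
```

```bash
python3 -m inch '[43,8,6,0,44,10,6,0,0,0,0,0]'; python3 -m inch '[0,20,0,0,0,20,0,0,0,20,0,0,0,0,0,0]'
cat > lv.py <<'E'
from h import *
P=np.array([.521,-.043]); s=arm.sense(); d=np.array(s["tool_pos"][:2])-P; ph=np.degrees(np.arctan2(d[1],d[0]))%360
x=R.from_quat(s["tool_rot"]).apply([1,0,0]); print("r",np.hypot(*d),"phi",ph,"xdir",np.degrees(np.arctan2(x[1],x[0])),"pos",s["tool_pos"],"F",np.round(s["contact_force"],1),s["time"])
rows([[*(P+.049*np.array([np.cos(a),np.sin(a)])),.058] for a in np.radians(ph+7*np.arange(1,11))],[-.115]*10)
E
python3 lv.py
```

```text
time: 10.05
tool_pos: [0.4796, -0.0035, 0.1196]
tool_rot: [-0.372, 0.603, -0.601, 0.37]
contact_force: [-0.2, 0.7, 0.0]
width: 0.005
time: 10.55
tool_pos: [0.4806, -0.0008, 0.0597]
tool_rot: [-0.373, 0.602, -0.6, 0.371]
contact_force: [-0.3, 0.0, 0.1]
width: 0.005
r 0.05836500837672329 phi 133.75961608829388 xdir -116.51403301528109 pos [ 0.48063276 -0.000846    0.05965416] F [-0.3  0.   0.1] 10.55
[np.float64(8.9), np.float64(1.6), np.float64(7.1), -0.115, np.float64(5.8), np.float64(0.0), np.float64(-1.6), -0.115, np.float64(5.8), np.float64(0.0), np.float64(-1.6), -0.115, np.float64(5.8), np.float64(0.0), np.float64(-1.5), -0.115, np.float64(5.8), np.float64(-0.0), np.float64(-1.5), -0.115, np.float64(5.8), np.float64(-0.0), np.float64(-1.5), -0.115, np.float64(5.8), np.float64(-0.0), np.float64(-1.4), -0.115, np.float64(5.8), np.float64(-0.0), np.float64(-1.4), -0.115, np.float64(5.8), np.float64(-0.0), np.float64(-1.3), -0.115, np.float64(5.8), np.float64(-0.0), np.float64(-1.3), -0.115]
```

```bash
python3 -m inch '[6,1.6,4,0,5.8,0,0,-0.115,5.8,0,-1,-0.115,5.8,0,-1.5,-0.115,5.8,0,-1.5,-0.115]'; python3 lv.py|head -1;  python3 -m inch '[5.8,0,-1.5,-0.115,5.8,0,-1.5,-0.115,5.8,0,-1.4,-0.115]'; python3 lv.py
```

```text
time: 11.18
tool_pos: [0.4737, -0.0293, 0.0603]
tool_rot: [-0.498, 0.5, -0.501, 0.501]
contact_force: [2.9, 4.8, -2.3]
width: 0.008
r 0.04928918443928112 phi 163.8079003993252 xdir -90.04378129372589 pos [ 0.47366601 -0.02925528  0.06026085] F [ 2.9  4.8 -2.3] 11.175
time: 11.55
tool_pos: [0.4708, -0.0468, 0.0603]
tool_rot: [-0.577, 0.407, -0.407, 0.58]
contact_force: [1.0, 4.8, -0.8]
width: 0.009
r 0.050349103537226506 phi 184.36335355563057 xdir -70.27957314251438 pos [ 0.47079683 -0.04683063  0.06030374] F [ 1.   4.8 -0.8] 11.55
[np.float64(6.2), np.float64(2.3), np.float64(0.1), -0.115, np.float64(5.9), np.float64(-0.0), np.float64(-1.2), -0.115, np.float64(5.9), np.float64(-0.0), np.float64(-1.1), -0.115, np.float64(5.9), np.float64(-0.0), np.float64(-1.1), -0.115, np.float64(5.9), np.float64(-0.0), np.float64(-1.1), -0.115, np.float64(5.9), np.float64(0.0), np.float64(-1.0), -0.115, np.float64(5.9), np.float64(0.0), np.float64(-1.0), -0.115, np.float64(5.9), np.float64(0.0), np.float64(-0.9), -0.115, np.float64(5.9), np.float64(0.0), np.float64(-0.9), -0.115, np.float64(5.9), np.float64(0.0), np.float64(-0.8), -0.115]
```

```bash
python3 -m inch '[5.8,0,-0.5,-0.115,5.5,0,-0.8,-0.115,0,0,0,0]'; python3 lv.py|head -1
python3 - <<'E'
from h import *
p=arm.capture("scene")
for n in ["clamp_pivot","clamp_knob"]:
    for r in arm.place_of(p,n)[:2]: print(n,round(r["p"],2),np.array(r["at"])*[384,512],unproj(p,r["at"],.055).round(4))
cv2.imwrite("pics/s4.png",cv2.resize(p["pixels"][150:300,180:380],(800,600),interpolation=cv2.INTER_CUBIC))
E
```

```text
time: 11.92
tool_pos: [0.4731, -0.0584, 0.0601]
tool_rot: [-0.62, 0.339, -0.34, 0.621]
contact_force: [-0.2, 2.7, 1.8]
width: 0.006
r 0.050306749987376054 phi 197.80674800835942 xdir -57.37171724758586 pos [ 0.47310328 -0.05838418  0.06012608] F [-0.2  2.7  1.8] 11.925
clamp_pivot 0.67 [191.6928 229.6832] [ 0.5196 -0.0434  0.055 ]
clamp_knob 0.67 [172.4928 230.6048] [ 0.4612 -0.0861  0.055 ]
```

View pics/s4.png

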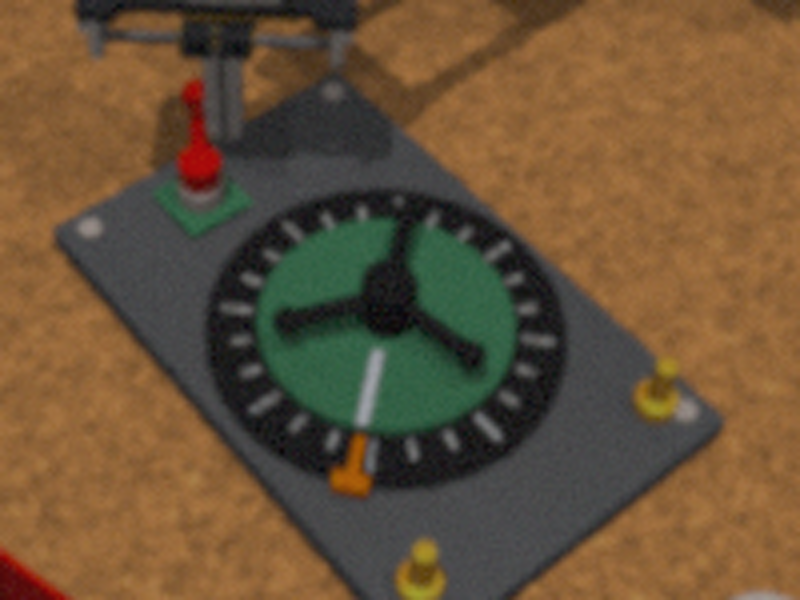

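The lever is about two thirds over (knob (193,93), roughly 217°) and the dial is still on the line. I'll continue slowly, watching the force.

```bash
python3 -m inch '[4,0,-0.4,-0.08,4,0,-0.4,-0.08,0,0,0,0]'; python3 -m inch '[2,0,0,-0.04,0,0,0,0]'
python3 - <<'E'
from h import *
p=arm.capture("scene")
for n in ["clamp_pivot","clamp_knob"]:
    for r in arm.place_of(p,n)[:1]: print(n,round(r["p"],2),np.array(r["at"])*[384,512],unproj(p,r["at"],.055).round(4))
E
python3 lv.py|head -1
```

```text
time: 12.45
tool_pos: [0.4758, -0.0658, 0.0593]
tool_rot: [0.646, -0.289, 0.288, -0.645]
contact_force: [-3.8, 1.8, 2.4]
width: 0.004
time: 12.7
tool_pos: [0.4768, -0.0672, 0.0592]
tool_rot: [0.652, -0.276, 0.275, -0.651]
contact_force: [-3.5, 2.1, 1.4]
width: 0.002
clamp_pivot 0.82 [191.1168 229.9904] [ 0.5175 -0.044   0.055 ]
clamp_knob 0.57 [178.0992 222.6176] [ 0.4914 -0.0906  0.055 ]
r 0.050197135897731164 phi 208.8188810687343 xdir -45.82332964442925 pos [ 0.47701989 -0.06719715  0.05914155] F [-5.9  0.1  2. ] 12.85
```

```bash
for i in 1 2; do python3 -m inch '[1,0,0,-0.02,0,0,0,0]'|grep -E "pos|force"; done
```

```text
tool_pos: [0.4779, -0.0681, 0.0591]
contact_force: [-4.7, -0.3, 0.5]
tool_pos: [0.478, -0.0683, 0.0591]
contact_force: [-6.3, 0.7, 2.6]
```

```bash
python3 -m inch '[1,0,0,-0.02,0,0,0,0]'|grep -E "pos|force"
```

```text
tool_pos: [0.4779, -0.0687, 0.059]
contact_force: [-6.6, 0.9, 5.1]
```

```bash
python3 -m inch '[1.5,0,0,0,0,0,0,0]'|grep -E "pos|force"
python3 - <<'E'
from h import *
p=arm.capture("scene")
cv2.imwrite("pics/s5.png",cv2.resize(p["pixels"][150:225,180:280],(800,600),interpolation=cv2.INTER_CUBIC))
E
python3 lv.py | head -1
```

```text
tool_pos: [0.478, -0.0688, 0.059]
contact_force: [-9.0, 5.5, 6.7]
r 0.05013506977357582 phi 210.97799174245716 xdir -42.35829737460287 pos [ 0.47801594 -0.06880496  0.05898256] F [-8.2  4.   6.4] 13.9
```

View pics/s5.png

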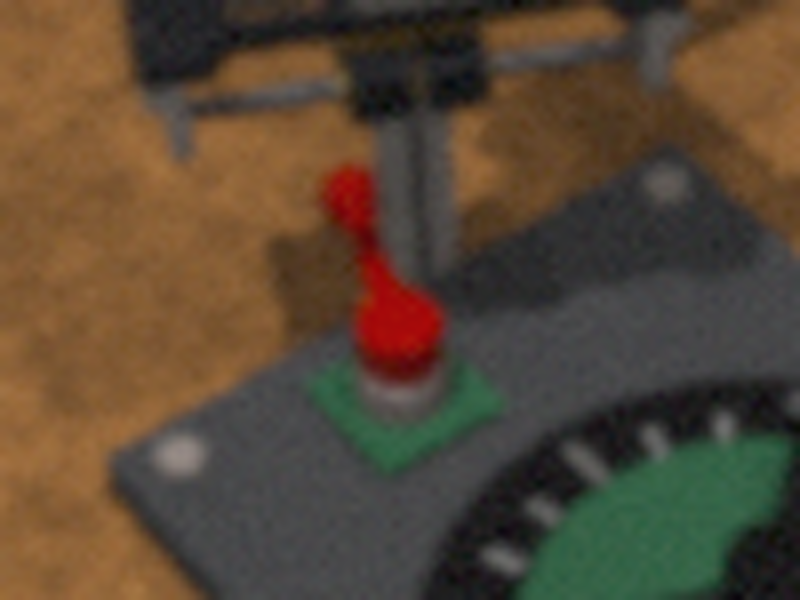

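The tool stalled while the force rose to about 12 N, so the lever is at its stop (knob (350,200)). Back off, rise and do the final check.

```bash
python3 -m inch '[-4,0,0,0,-6,0,0,0,-6,0,0,0,0,-20,0,0,0,-40,0,0]'|grep -E "pos|force"; python3 -m inch '[0,-40,0,0,-40,0,20,0,-40,0,20,0,0,0,0,0,0,0,0,0]'|grep -E "time|pos|force"
python3 - <<'E'
from meas import *
p=meas("scene")
for n in ["clamp_pivot","clamp_knob"]:
    for r in arm.place_of(p,n)[:1]: print(n,round(r["p"],2),np.array(r["at"])*[384,512],unproj(p,r["at"],.055).round(4))
X=unproj(p,((150+200/8)/384,(180+350/8)/512),.055)-[.5205,-.043,0]; print(X,np.degrees(np.arctan2(X[1],X[0]))%360)
cv2.imwrite("pics/s6.png",cv2.resize(p["pixels"][150:300,180:380],(800,600),interpolation=cv2.INTER_CUBIC))
E
```

```text
tool_pos: [0.4689, -0.0592, 0.119]
contact_force: [0.3, -0.5, 0.2]
time: 15.15
tool_pos: [0.4382, 0.0236, 0.1597]
contact_force: [-0.7, 0.1, -0.2]
scene C [0.5392 0.12  ] 175 mark 22.55 75 sd 4.1 line 23.01 33 diff -0.46
clamp_pivot 0.68 [190.8096 229.888 ] [ 0.5168 -0.0449  0.055 ]
clamp_knob 0.71 [176.4864 223.6928] [ 0.4848 -0.0921  0.055 ]
[-0.04028277 -0.05262243  0.055     ] 232.56573873225693
```

View pics/s6.png

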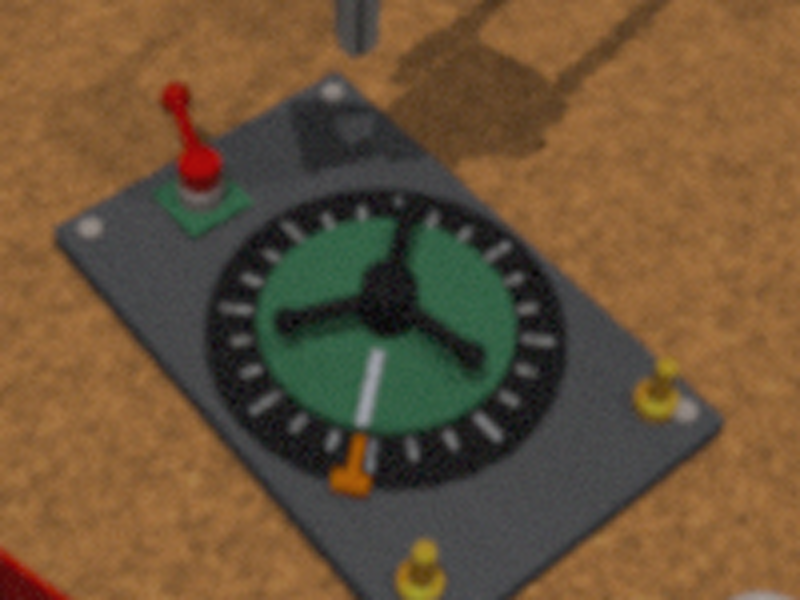

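The mark (362,420) meets the orange line (358,440). The lever is over at about 232.6°, where the stop was expected at about 232°. The finger is clear and the bolts look unmoved.

```bash
python3 -c "
from rig import arm
print(arm.close_job())"
```

```text
the job is handed in; nothing more can be done
None
```

The dial is on its target line, the red clamp lever is over at its stop, and the job is handed in at about 15 s of the 53 s allowed. No verdict was reported.

- **Dial:** I pushed one spoke clockwise through about 185° with the closed fingertip. The last colour measurement put the mark 0.5° from the orange line, about 0.7 mm at the dial's edge. The other check, taken just before the last 0.5 mm nudge, read up to about 1.5 mm to the opposite side, so the two disagree slightly; both are well within the 4 mm limit.
- **Clamp lever:** I pushed it until the fingertip stalled and the force rose to about 12 N. Its final angle measured about 232.6°, against an expected stop of about 232°.
- **Forces:** The highest wrist-force reading was about 17 N, against the 30 N limit. Readings came only at the end of each move, so a brief higher peak could have been missed.
- **Loose things:** The two bolts look unmoved in the last picture. I did not check the tin, jar, sieve, screwdriver and brush again. The arm passed well above the bench and the force reading stayed near zero away from the dial and lever.
- **Unreliable readings:** The networks mislabelled a few points, such as the clamp pivot in one top view and the index mark when the gripper was close. I used colour measurements and the pictures for those instead.

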